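# Clamp the storage jar and unscrew its tight cap

### The job

The jar standing in the jar-opening stand has a tight cap. First turn the stand's black knob clockwise (seen from above) to its stop, so that the jaw clamps the jar and keeps it from turning; then unscrew the cap anticlockwise until its thread lets go, and lift it off. Finish while holding the cap in the gripper, still and level, just above the open jar (about 2 cm clear of the rim), with the jar still clamped upright in the stand, and leave the plate, the pepper mill and the other jar where they are.

Things in the scene. Friction and masses are not known exactly. Their poses are not given: they have to be found in the camera images.
- stand: Metal jar-opening stand fixed to the worktop. Origin: on the worktop under the clamped jar's axis; z up. Base plate 120 mm (own x) by 250 mm (own y, -88 to +162), 8 mm thick. A fixed rubber-faced V, 66 mm high, stands at own -y of the jar; a steel tower 56 x 62 mm, 68 mm high, at own +y, centred 126 mm from the origin, with the black knob on top and the sliding jaw on its jar side.
- knob (a joint): Clamp knob angle, rad: 0 = open, grows clockwise seen from above, stop at 1.4 = fully clamped; starts at 0 to 0.2. Each rad pushes the jaw 7 mm to the jar, so the jar slides a few mm into the V; the jaw is sprung, so the knob always reaches its stop, needing up to about 0.4 N m. It stays where it is left.
- knob_grip (a point): Grip point on the knob's vertical axis, halfway up its bar, 104 mm above the worktop. The black bar is 14 mm thick (point's x axis), 46 mm long (point's y axis) and stands from 83 to 117 mm above the worktop; it turns with the knob.
- jaw: Sliding rubber-faced steel jaw, 44 mm wide, 44 mm high, between 14 and 58 mm above the worktop. The pose is the stand's own origin shifted along with the jaw, not the jaw face. Up to 24 N on the jar when clamped.
- jar: White stoneware jar, 0.45 kg, loose on the stand's plate between V and jaw. Origin: centre of its underside (8 mm above the worktop); z up. 72 mm wide to height 68 mm, shoulder to 80 mm, neck 42 mm wide to the rim at 110 mm. Three thread ledges, 50 mm wide over all, centred on own angles 0, 120, 240 deg. A sprung rubber seal in the mouth (2 mm travel) keeps the cap tight.
- jar_rim (a point): Centre of the jar's mouth, on the axis at rim height, 110 mm above the jar's underside.
- jar_side (a point): Point on the jar's outer wall, at own +x, 30 mm above its underside; it shows whether the jar turns.
- cap: Metal cap, ribbed skirt, 58 mm wide, 26 mm high, 45 g. Origin: centre of skirt's lower edge (89 mm above jar's underside when on); z up. Three lugs inside, under the jar's ledges. Yaw relative to the jar: starts -0.3 to 0.1 rad, grows anticlockwise; held to 0.75, free from 0.80 to 1.30, caught again after. Takes 0.2 to 0.4 N m; does not rise while turned; once free the seal pushes it up by 15 N.
- plate: White dinner plate, diameter 170 mm, lying loose on the worktop. Origin at its underside. To be left alone.
- mill: Dark wooden pepper mill, 152 mm high, diameter 56 mm, standing on the worktop. Origin at its underside. To be left alone.
- spare_jar: Another white jar with a metal cap, diameter 68 mm, 105 mm high, standing on the worktop outside the stand. Origin at its underside. To be left alone.
Things that resemble listed ones, but are neither listed nor needed, are in the scene too. Several things have the shape of the cap; the one meant has the colours described above.

How it is judged:
By the outcome, as a careful person would: the job done as asked, in the order asked, and still so for the second after the job is handed in, while the arm keeps its last pose, push and grip.
It also fails if it takes over 45 s, if anything falls off the work surface, if the arm or the gripper's body presses on something with over 40 N, if the wrist force passes 120 N, or if a joint passes its speed limit or range.

### The arm

A 7-joint arm with a two-finger parallel gripper is mounted at the origin on the work surface. World frame = base frame: x ahead of the robot, y to its left, z up, the work surface at z = 0. Lengths are in mm, angles in rad, forces in N, time in s.
With the tool pointing down it reaches from about 400 to 875 mm from the base axis. Payload 4.4 kg.
Tool frame: the origin (TCP) lies at the very end of the fingers, on their centre line; the grasp point (between the pads) lies 19 mm behind it; z points along the fingers, y is the line along which they close (so a half turn about z gives the same grasp; the last joint's range is limited). The gripper opens to 85 mm and grips with 20 to 120 N. Pads are 22 mm wide; open, the fingers measure 114 mm over their backs; the gripper's body (76 mm by 85 mm) begins 54 mm behind the grasp point. The pads swing forward as they close: fully open they stand 13 mm farther back than shut.
Start: joints at [-1.192, 0.628, 0.038, 1.517, -0.027, 0.996, -0.02], TCP at [279.66, 586.778, 231.313] pointing down, gripper open.
Joint ranges: [-3.06, 3.06], [-0.37, 2.12], [-1.25, 1.32], [0.18, 2.47], [-1.1, 4.24], [0.23, 1.98], [-2.94, 2.94]. Speed limits (rad/s): [2.57, 2.57, 3.14, 3.14, 3.14, 3.14, 3.14].

### API

Orientations are given as [roll, pitch, yaw] about the fixed x, y, z axes, in that order (R = Rz(yaw) Ry(pitch) Rx(roll)).
In Python, from cell import read_state, get_image, camera_info, finish_job gives the robot as it stands.
- The arm moves only by the tool play_rows, never from a script. Its argument "deltas" is one flat list of numbers, 7 for each row, row after row: the shift along the tool's x, y, z in mm, then the turn, a rotation vector about the tool's x, y, z in rad, then the opening, from 0 (shut) to 1 (fully open). In form: [dx, dy, dz, ax, ay, az, grip, dx, dy, dz, ax, ay, az, grip, ...]. A call has 1 to 10 rows; each row is the pose to reach, as a shift and turn from the pose commanded when the call began, along the tool's axes at that moment; what a row does not reach only later rows make up. A row lasts 1/8 s, in which the tool goes at most 62.5 mm and 10.7 degrees, less where a joint would pass 70% of its speed; a pose out of reach is approached as far as the arm can. A call with a gripper value outside its range is refused whole. The fingers move at their own pace and stop on an object; the grip force is fixed at half the most. Time passes only in rows, so rows that repeat a pose let the fingers close. It gives the time, the measured TCP pose, the force, the opening and the grip force at its end, in the units of the state.
- read_state(): the state, without advancing time (a new reading comes with each control period).
- get_image(name): name is "side" or "top"; returns the picture (384x512x3 uint8, red, green, blue); there is no depth.
- camera_info(name): a dict with "fx", "fy", "cx", "cy" (pixels), "distortion" ([k1, k2, p1, p2, k3] as OpenCV has them; the pictures are not rectified), "T" (4x4, takes a point from camera to world coordinates). Camera axes: x right, y down, z forward; pixel columns grow to the right and rows downward; lengths in mm; the calibration is good to about 2 mm. A picture is of the moment at which its call begins. camera_info takes no time and is no camera call.
- finish_job(): hands the job in; it is judged then, once.
The state is a dict: "clock": time; "qpos": joint angles; "qd": joint speeds; "tau": joint torques, N m; "eef_pos": TCP position; "tool_rot": TCP orientation; "force": force on the tool from outside, world axes, zero at the start; "torque": the same for the moment, N m; "width": finger opening in mm; "gripper_force": force on a finger pad.
Only numpy, scipy, OpenCV 4.12 (cv2) and the standard library are available. Lean on these libraries where they do the work, as an engineer would, in place of code of your own. Each camera call takes 0.05 s, during which the arm holds its last target. There are 200 camera calls.

## Working session

There is one attempt and no reset: what is moved stays moved. The work goes in short steps, Python scripts to look and compute and a tool call to move; the robot and the scene stay as the last step left them, time stands still between calls to the robot, and variables do not carry over. Pictures are saved under pics/ and viewed, at most 10 in all, crops included, and the job is handed in when it is done.

Besides the shell and the picture viewer there is one more tool, called after "Request:" as name(argument=value, ...), one argument or row to a line, values as JSON. play_rows: Moves the arm, as the interface text tells. Its arguments: {"type":"object","properties":{"deltas":{"type":"array"}},"required":["deltas"]}

```bash
mkdir -p pics; python3 - <<'E'
from cell import *
import cv2,numpy as np
for n in("side","top"):
    im=get_image(n);cv2.imwrite(f"pics/{n}0.png",im[:,:,::-1]);c=camera_info(n);print(n,{k:np.round(v,3).tolist() for k,v in c.items()})
s=read_state();print(s)
E
```

```text
side {'fx': 476.635, 'fy': 476.635, 'cx': 257.034, 'cy': 190.258, 'distortion': [-0.155, 0.0, 0.0, 0.0, 0.0], 'T': [[0.975, -0.125, 0.183, 378.7], [-0.221, -0.634, 0.741, -707.069], [0.023, -0.763, -0.645, 701.883], [0.0, 0.0, 0.0, 1.0]]}
top {'fx': 493.832, 'fy': 493.832, 'cx': 247.962, 'cy': 190.306, 'distortion': [0.034, 0.0, 0.0, 0.0, 0.0], 'T': [[0.015, -0.987, 0.16, 395.954], [-1.0, -0.017, -0.009, 18.545], [0.011, -0.16, -0.987, 1131.997], [0.0, 0.0, 0.0, 1.0]]}
{'clock': 0.1, 'qpos': array([-1.19181006,  0.62922551,  0.03843664,  1.51827072, -0.02700943,
        0.99634741, -0.0200218 ]), 'qd': array([-3.97393994e-05, -1.05531361e-03, -1.92607558e-04, -3.37903219e-03,
        5.27917344e-04, -1.38833189e-03,  6.02604613e-04]), 'tau': array([ 1.77432656e-03, -5.64523423e+01,  1.22962374e+00, -1.93970972e+01,
        1.11762760e-02,  5.49006189e-03, -1.53262346e-05]), 'eef_pos': array([279.39031394, 586.25332837, 230.49827887]), 'tool_rot': array([-3.13985914e+00,  3.83727791e-06,  2.69678597e+00]), 'force': array([ 0.51730488, -0.28458246, -0.18657684]), 'torque': array([-0.01916716, -0.01261689, -0.04999135]), 'gripper_force': 0.0, 'width': 85.5138711437019}
```

View pics/top0.png

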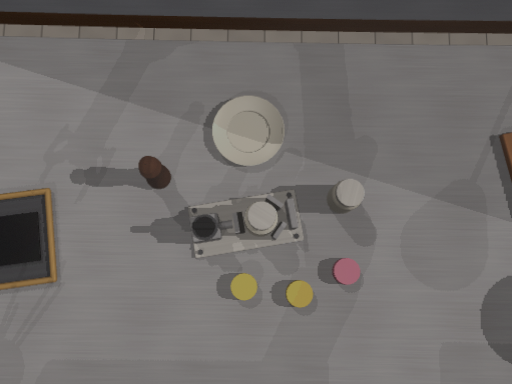

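View pics/side0.png

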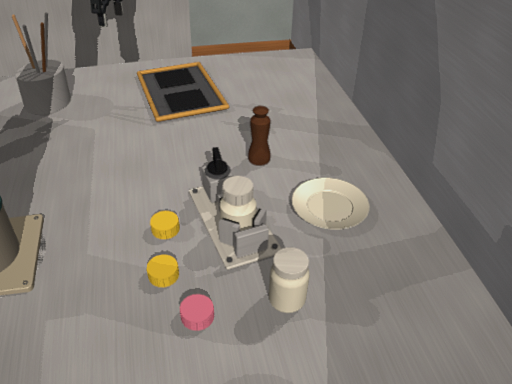

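The top view shows the stand with its capped jar at (262,217) and the knob at (205,227). The spare jar is at (349,195), outside the stand. The yellow and pink caps lie loose at (244,287), (300,294) and (347,271). The cap meant is the metal one on the jar inside the stand.

```bash
cat > h.py <<'E'
from cell import *
import cv2,numpy as np
from scipy.spatial.transform import Rotation as R
C={n:camera_info(n) for n in("side","top")}
def KD(n):
    c=C[n];return np.array([[c["fx"],0,c["cx"]],[0,c["fy"],c["cy"]],[0,0,1.]]),np.array(c["distortion"])
def ray(n,p):
    K,D=KD(n);u=cv2.undistortPoints(np.array([[p]],float),K,D)[0,0];T=np.array(C[n]["T"])
    return T[:3,3],T[:3,:3]@np.array([u[0],u[1],1])
def onz(n,p,z):
    o,d=ray(n,p);return (o+d*(z-o[2])/d[2]).round(1)
def proj(n,P):
    K,D=KD(n);T=np.linalg.inv(np.array(C[n]["T"]));P=np.atleast_2d(np.array(P,float))
    return cv2.projectPoints(P,cv2.Rodrigues(T[:3,:3])[0],T[:3,3],K,D)[0][:,0]
def tri(a,b):
    (o,d),(p,e)=ray("top",a),ray("side",b)
    s=np.linalg.lstsq(np.c_[d,-e],p-o,rcond=None)[0];A=o+d*s[0];B=p+e*s[1];return ((A+B)/2).round(1),np.linalg.norm(A-B).round(1)
E
python3 - <<'E'
from h import *
t=cv2.imread("pics/top0.png");s=cv2.imread("pics/side0.png")
a=cv2.resize(t[180:270,175:315],None,fx=5,fy=5,interpolation=2)[:, :700]
b=cv2.resize(s[140:275,180:300],None,fx=4.4,fy=4.4,interpolation=2)
g=lambda x:np.clip(255*(x/255.)**.6,0,255).astype('u1')
cv2.imwrite("pics/topc.png",g(a));cv2.imwrite("pics/sidec.png",g(b))
print(onz("top",(262,217),123),onz("top",(205,227),104))
E
```

```text
[504.7 -20.1 123. ] [484.   97.6 104. ]
```

View pics/topc.png

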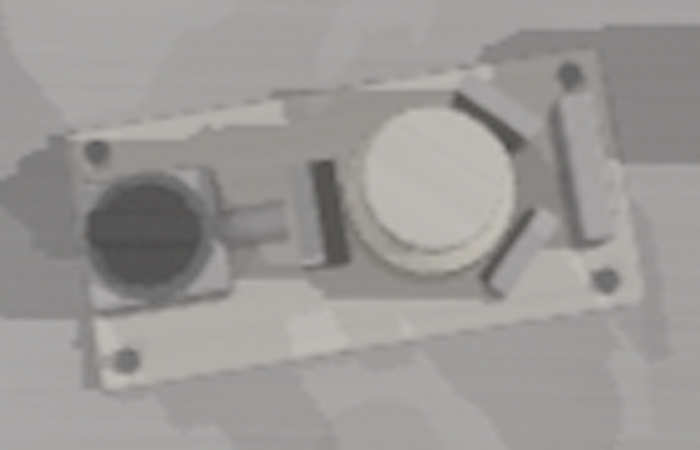

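View pics/sidec.png

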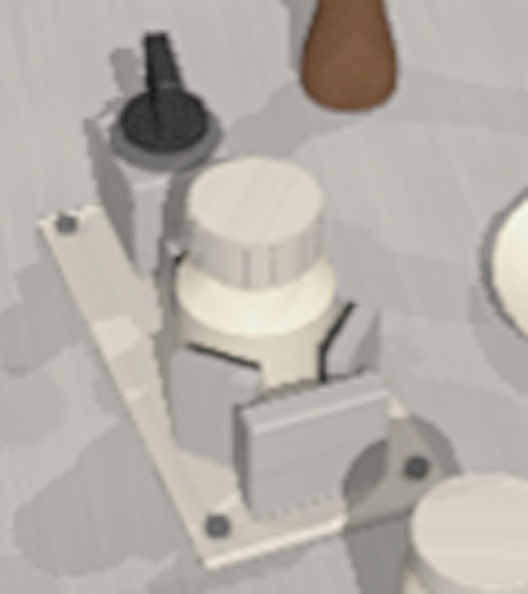

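Both crops show the plain metal cap on the white jar between the V and the jaw, so that is the cap meant. The plate holes are at crop pixels (570,73), (607,280), (97,152) and (125,360). The knob bar runs about horizontally in the top crop, at (90..210, 230).

```bash
python3 - <<'E'
from h import *
t=cv2.imread("pics/top0.png");s=cv2.imread("pics/side0.png")
H=np.array([onz("top",(175+(x-2)/5,180+(y-2)/5),8) for x,y in[(570,73),(607,280),(97,152),(125,360)]]);print(H)
Hs=np.array([onz("side",(180+(x-2)/4.4,140+(y-2)/4.4),8) for x,y in[(417,468),(218,526),(67,222)]]);print(Hs)
for n in(0,1): pass
ym=(H[2]+H[3]-H[0]-H[1]);ym/=np.linalg.norm(ym);a=np.arctan2(-ym[0],ym[1]);print("stand yaw",a, np.linalg.norm(H[0]-H[2]),np.linalg.norm(H[0]-H[1]))
m=H.mean(0);Y=ym[:2];org=m[:2]-37*Y;kn=org+126*Y;print("org",org,"knob",kn)
# cap top ellipse both views
for n,im,r in(("top",t,(200,235,245,282)),("side",s,(172,200,218,258))):
    pass
top_px=(175+(438-2)/5,180+(178-2)/5); sd=(180+(256-2)/4.4,140+(201-2)/4.4)
print("cap",onz("top",top_px,123),onz("side",sd,123),tri(top_px,sd))
k=(175+(148-2)/5,180+(230-2)/5);print("knob top px",onz("top",k,104),proj("top",[[*kn,104]]),k)
# darkest 'bar' in top
g=cv2.cvtColor(t,6);print(g[214:242,190:222][::1,::2])
g=cv2.cvtColor(s,6);print(g[144:178,205:232])
E
```

```text
[[ 570.9  -85.3    8. ]
 [ 476.  -102.3    8. ]
 [ 530.7  131.2    8. ]
 [ 436.5  115.5    8. ]]
[[ 571.7  -83.7    8. ]
 [ 477.5 -100.1    8. ]
 [ 438.4  118.2    8. ]]
stand yaw 0.18149427049583294 220.20056766502668 96.41063219375754
org [510.20348156 -21.61727781] knob [487.46054436 102.31318175]
cap [508.5 -20.5 123. ] [510.4 -20.4 123. ] (array([509.4, -20.6, 123.1]), np.float64(1.9))
knob top px [486.8  99.3 104. ] [[202.78062092 225.28381602]] (204.2, 225.6)
[[ 94 103  96 103 101  99  90  82  80  96 109 115 104  79  93 105]
 [ 93  92 104 101  83  76  65  64  65  72  90 119 104  82  91 104]
 [ 94  85  88  83  71  64  63  56  59  64  67 105 105  83  83 103]
 [ 95 103  99  79  53  51  43  41  40  51  63  71 102  84  68 102]
 [ 93  95  92  58  50  41  41  41  41  41  48  63  82  84  69 101]
 [ 91  94  82  54  45  40  42  41  42  41  41  58  69  84  65  96]
 [ 90  96  69  47  41  40  40  41  40  41  40  55  65  79  63  87]
 [ 88  94  56  43  40  41  41  40  40  40  40  47  65  78  65  83]
 [ 83  77  40  37  38  38  39  38  38  39  40  39  56  73  64  63]
 [ 80  58  42  41  40  42 
[... 4390 characters left out ...]
  67  66  66  97 128]
 [ 62  63  65  57  36  25  14  18  18  20  20  23  22  21  22  23  22  18
   19  31  48  62  65  64  76 113 134]
 [ 72  59  62  65  61  49  36  24  21  17  18  22  21  21  20  20  20  26
   37  57  68  66  64  66 101 137 139]
 [ 74  57  58  62  65  65  59  50  38  32  30  30  29  29  31  38  44  50
   57  66  68  64  63  87 127 149 144]
 [ 87  82  69  63  62  64  65  64  63  58  55  53  53  54  55  59  66  69
   69  66  62  57  65 109 138 138 136]
 [ 93 108 110  85  63  63  63  63  65  64  65  63  64  66  66  68  71  68
   65  56  45  52  76  93 102 110 120]
 [ 85 102 128 126  95  84  75  69  66  66  65  64  65  69  74  75  69  61
   53  46  59  79  99 117 140 161 177]]
```

```bash
cat >> h.py <<'E'
def go(x,y,z,yaw,pose=None):
    s=read_state();p,r=(s["eef_pos"],s["tool_rot"]) if pose is None else (np.array(pose[:3]),np.array([np.pi,0,pose[3]]))
    A=R.from_euler("xyz",r);B=R.from_euler("xyz",[np.pi,0,yaw])
    print("d",(A.inv().apply(np.array([x,y,z])-p)).round(1),"rot",(A.inv()*B).as_rotvec().round(3),"rows>=",np.linalg.norm(np.array([x,y,z])-p)/62.5,"q7",s["qpos"][6].round(2))
E
python3 - <<'E'
from h import *
print("pot",onz("side",(45,108),0),"mill",onz("side",(260,160),0),"spare",onz("side",(289,303),0))
kn=np.array([487.5,102])
for a in(.015,.1):
    u=np.array([-np.sin(a),np.cos(a)])*23;v=np.array([np.cos(a),np.sin(a)])*7
    P=[[*(kn+i*u+j*v),117] for i,j in((1,1),(1,-1),(-1,-1),(-1,1))]
    print(a,proj("top",P).round(1).tolist(),proj("side",P).round(1).tolist())
go(487.5,102,185,3.157,(279.66,586.778,231.313,2.697))
E
```

```text
pot [ 47.4 587.    0. ] mill [610.9 210.7   0. ] spare [ 565.2 -218.4    0. ]
0.015 [[191.3, 221.3], [191.2, 228.1], [213.6, 228.1], [213.7, 221.3]] [[217.3, 145.7], [210.8, 146.5], [214.4, 159.1], [221.1, 158.2]]
0.1 [[191.0, 222.3], [191.5, 229.0], [213.9, 227.1], [213.4, 220.4]] [[216.3, 145.7], [210.0, 146.8], [215.4, 159.1], [222.0, 157.9]]
d [-396.1 -348.3   46.3] rot [-0.    0.   -0.46] rows>= 8.471725303996113 q7 -0.02
```

Request:
play_rows(
  deltas=[-40, -35, 4, 0, 0, -0.05, 0.6, -80, -70, 9, 0, 0, -0.1, 0.6, -120, -106, 14, 0, 0, -0.15, 0.6, -160, -141, 19, 0, 0, -0.2, 0.6, -200, -176, 23, 0, 0, -0.25, 0.6, -240, -211, 28, 0, 0, -0.3, 0.6, -280, -246, 33, 0, 0, -0.35, 0.6, -320, -281, 37, 0, 0, -0.4, 0.6, -360, -317, 42, 0, 0, -0.43, 0.6, -396, -348, 46, 0, 0, -0.46, 0.6],
)

```text
clock: 1.35
eef_pos: [487.7, 100.1, 184.9]
tool_rot: [-3.141, -0.0, -3.126]
force: [0.1, 0.7, -0.5]
width: 51.2
gripper_force: 0.0
```

Request:
play_rows(
  deltas=[0, 0, 0, 0, 0, 0, 0.6, 0, 0, 0, 0, 0, 0, 0.6],
)

```text
clock: 1.6
eef_pos: [487.0, 102.7, 185.1]
tool_rot: [3.141, -0.001, -3.127]
force: [-0.5, 0.5, 0.0]
width: 51.3
gripper_force: 0.0
```

```bash
python3 - <<'E'
from h import *
s=read_state();print({k:np.round(v,3) for k,v in s.items()})
t=get_image("top");d=get_image("side")
g=lambda x:np.clip(255*(x/255.)**.6,0,255).astype('u1')[:,:,::-1]
cv2.imwrite("pics/k1.png",np.hstack([cv2.resize(g(t[170:270,160:290]),(390,300)),cv2.resize(g(d[110:240,160:290]),(300,300))]))
go(487.5,102,90,3.157)
E
```

```text
{'clock': np.float64(1.6), 'qpos': array([-0.2  ,  0.479, -0.09 ,  1.983,  0.065,  0.683,  1.255]), 'qd': array([-0.029, -0.005, -0.015, -0.   ,  0.001, -0.001, -0.   ]), 'tau': array([ 1.3780e+00, -4.3371e+01,  4.0400e-01, -1.4546e+01,  9.9000e-02,
        1.0000e-02,  8.0000e-03]), 'eef_pos': array([486.985, 102.696, 185.079]), 'tool_rot': array([ 3.141e+00, -1.000e-03, -3.127e+00]), 'force': array([-0.525,  0.509,  0.01 ]), 'torque': array([-0.046,  0.022,  0.029]), 'gripper_force': np.float64(0.0), 'width': np.float64(51.263)}
d [-0.7 -1.9 95.3] rot [ 0.001 -0.     0.002] rows>= 1.5247332980801718 q7 1.26
```

View pics/k1.png

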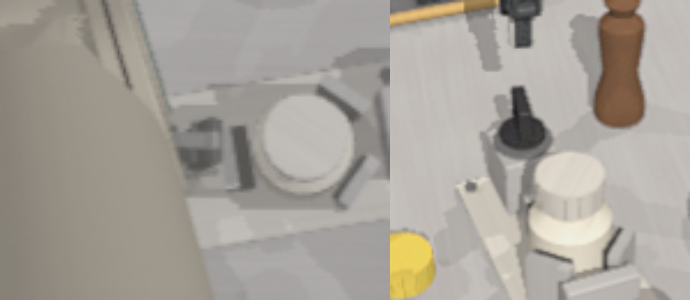

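The gripper (right crop, 522,30) hangs straight above the knob bar (520,110). The arm hides the knob in the top view. Next: go down and close.

Request:
play_rows(
  deltas=[0, 0, 30, 0, 0, 0, 0.6, 0, 0, 60, 0, 0, 0, 0.6, 0, 0, 80, 0, 0, 0, 0.6, 0, 0, 95, 0, 0, 0, 0.6, 0, 0, 95, 0, 0, 0, 0, 0, 0, 95, 0, 0, 0, 0, 0, 0, 95, 0, 0, 0, 0, 0, 0, 95, 0, 0, 0, 0, 0, 0, 95, 0, 0, 0, 0],
)

```text
clock: 2.82
eef_pos: [486.4, 101.6, 89.0]
tool_rot: [-3.141, -0.003, -3.126]
force: [3.0, -2.7, -27.1]
width: 44.7
gripper_force: 64.9
```

```bash
python3 - <<'E'
from h import *
s=read_state();print({k:np.round(v,3) for k,v in s.items()})
E
```

```text
{'clock': np.float64(2.825), 'qpos': array([-0.217,  0.64 , -0.067,  2.059,  0.093,  0.447,  1.231]), 'qd': array([ 0.001,  0.001,  0.002,  0.002,  0.001, -0.001, -0.   ]), 'tau': array([ -1.588, -60.092,  -1.974, -12.536,  -0.748,   0.719,  -0.214]), 'eef_pos': array([486.355, 101.599,  89.02 ]), 'tool_rot': array([-3.141e+00, -3.000e-03, -3.126e+00]), 'force': array([  2.955,  -2.696, -27.128]), 'torque': array([-0.576, -0.667,  0.195]), 'gripper_force': np.float64(64.924), 'width': np.float64(44.69)}
```

The width of 44.7 mm says I hold the bar along its length, so I mis-signed the yaw by a quarter turn. I'll open, rise, turn a quarter back and regrasp.

Request:
play_rows(
  deltas=[0, 0, 0, 0, 0, 0, 0.8, 0, 0, 0, 0, 0, 0, 0.8, 0, 0, -30, 0, 0, 0, 0.8, 0, 0, -60, 0, 0, 0, 0.8, 0, 0, -60, 0, 0, 0.18, 0.6, 0, 0, -60, 0, 0, 0.36, 0.6, 0, 0, -60, 0, 0, 0.54, 0.6, 0, 0, -60, 0, 0, 0.72, 0.6, 0, 0, -60, 0, 0, 0.9, 0.5, 0, 0, -60, 0, 0, 1.08, 0.5],
)

```text
clock: 4.08
eef_pos: [488.0, 103.3, 151.6]
tool_rot: [3.139, -0.001, 2.072]
force: [0.2, 0.4, -0.1]
width: 42.7
gripper_force: 0.0
```

Request:
play_rows(
  deltas=[0, 0, 0, 0, 0, 0.18, 0.5, 0, 0, 0, 0, 0, 0.36, 0.5, 0, 0, 0, 0, 0, 0.5, 0.5, 0, 0, 0, 0, 0, 0.5, 0.5, 0, 0, 0, 0, 0, 0.5, 0.5],
)

```text
clock: 4.7
eef_pos: [487.7, 102.8, 150.9]
tool_rot: [3.141, -0.001, 1.58]
force: [-0.1, -0.3, -0.0]
width: 42.3
gripper_force: 0.0
```

```bash
python3 - <<'E'
from h import *
s=read_state();print({k:np.round(v,3) for k,v in s.items()})
d=get_image("side")
g=lambda x:np.clip(255*(x/255.)**.6,0,255).astype('u1')[:,:,::-1]
cv2.imwrite("pics/k2.png",cv2.resize(g(d[90:220,165:295]),(520,520),interpolation=2))
go(487,102,90,1.586)
E
```

```text
{'clock': np.float64(4.7), 'qpos': array([-0.52 ,  0.562,  0.376,  2.024, -0.347,  0.615,  0.099]), 'qd': array([ 0.006,  0.004,  0.   ,  0.002,  0.001, -0.   , -0.006]), 'tau': array([-1.7800e-01, -4.4114e+01,  4.6900e+00, -1.2584e+01, -4.0000e-03,
       -2.0000e-03, -1.0000e-03]), 'eef_pos': array([487.667, 102.821, 150.889]), 'tool_rot': array([ 3.141e+00, -1.000e-03,  1.580e+00]), 'force': array([-0.147, -0.267, -0.048]), 'torque': array([ 0.049, -0.003,  0.01 ]), 'gripper_force': np.float64(0.0), 'width': np.float64(42.256)}
d [-0.7 -0.6 60.7] rot [ 0.001 -0.001 -0.007] rows>= 0.9719504338859196 q7 0.1
```

View pics/k2.png

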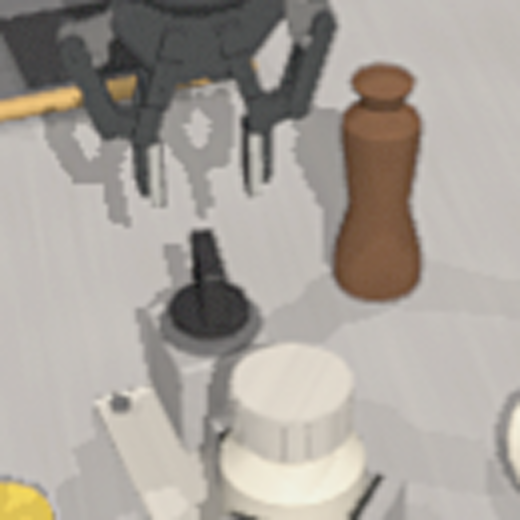

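The fingers at (150,170) and (257,165) now straddle the bar at (203,255), and the knob hasn't moved. Next: go down and close.

Request:
play_rows(
  deltas=[0, 0, 30, 0, 0, 0, 0.5, 0, 0, 52, 0, 0, 0, 0.5, 0, 0, 60, 0, 0, 0, 0.5, 0, 0, 60, 0, 0, 0, 0, 0, 0, 60, 0, 0, 0, 0, 0, 0, 60, 0, 0, 0, 0, 0, 0, 60, 0, 0, 0, 0, 0, 0, 60, 0, 0, 0, 0, 0, 0, 60, 0, 0, 0, 0],
)

```text
clock: 5.88
eef_pos: [488.4, 102.2, 91.0]
tool_rot: [3.139, -0.0, 1.577]
force: [1.6, -1.1, 6.6]
width: 12.8
gripper_force: 61.8
```

```bash
python3 - <<'E'
from h import *
s=read_state();print({k:np.round(v,3) for k,v in s.items()})
E
```

```text
{'clock': np.float64(5.875), 'qpos': array([-0.465,  0.66 ,  0.302,  2.064, -0.412,  0.472,  0.153]), 'qd': array([-0.   ,  0.001, -0.001,  0.   ,  0.   , -0.001, -0.   ]), 'tau': array([ -0.42 , -43.873,   3.451,  -7.848,  -0.271,   0.479,  -0.188]), 'eef_pos': array([488.369, 102.227,  90.994]), 'tool_rot': array([ 3.139, -0.   ,  1.577]), 'force': array([ 1.633, -1.098,  6.582]), 'torque': array([-0.245, -0.23 ,  0.207]), 'gripper_force': np.float64(61.757), 'width': np.float64(12.85)}
```

Request:
play_rows(
  deltas=[0, 0, 0, 0, 0, 0.12, 0, 0, 0, 0, 0, 0, 0.24, 0, 0, 0, 0, 0, 0, 0.36, 0, 0, 0, 0, 0, 0, 0.48, 0, 0, 0, 0, 0, 0, 0.6, 0, 0, 0, 0, 0, 0, 0.72, 0, 0, 0, 0, 0, 0, 0.84, 0, 0, 0, 0, 0, 0, 0.96, 0, 0, 0, 0, 0, 0, 1.08, 0, 0, 0, 0, 0, 0, 1.15, 0],
)

```text
clock: 7.12
eef_pos: [489.1, 101.9, 91.0]
tool_rot: [3.14, -0.003, 0.425]
force: [2.7, -1.7, 5.3]
width: 12.9
gripper_force: 61.9
```

```bash
python3 - <<'E'
from h import *
s=read_state();print({k:np.round(v,3) for k,v in s.items()})
E
```

```text
{'clock': np.float64(7.125), 'qpos': array([-0.662,  0.729,  0.617,  2.069, -0.775,  0.582, -0.637]), 'qd': array([-0.085,  0.044,  0.149,  0.004, -0.147,  0.073, -0.392]), 'tau': array([-3.280e-01, -4.424e+01,  6.625e+00, -6.844e+00, -1.700e-01,
        9.280e-01, -3.200e-02]), 'eef_pos': array([489.08 , 101.919,  91.044]), 'tool_rot': array([ 3.14e+00, -3.00e-03,  4.25e-01]), 'force': array([ 2.738, -1.732,  5.316]), 'torque': array([-0.268, -0.432,  0.395]), 'gripper_force': np.float64(61.883), 'width': np.float64(12.902)}
```

Request:
play_rows(
  deltas=[0, 0, 0, 0, 0, 0.05, 0, 0, 0, 0, 0, 0, 0.1, 0, 0, 0, 0, 0, 0, 0.1, 0],
)

```text
clock: 7.5
eef_pos: [489.1, 101.9, 91.0]
tool_rot: [3.14, -0.003, 0.329]
force: [2.8, -2.5, 5.6]
width: 13.1
gripper_force: 63.7
```

```bash
python3 - <<'E'
from h import *
s=read_state();print({k:np.round(v,3) for k,v in s.items()})
E
```

```text
{'clock': np.float64(7.5), 'qpos': array([-0.677,  0.737,  0.644,  2.069, -0.8  ,  0.595, -0.707]), 'qd': array([ 0.004, -0.001, -0.004,  0.001,  0.003, -0.004,  0.009]), 'tau': array([ -0.475, -43.446,   7.242,  -6.253,  -0.772,   1.192,  -0.982]), 'eef_pos': array([489.105, 101.864,  91.04 ]), 'tool_rot': array([ 3.14e+00, -3.00e-03,  3.29e-01]), 'force': array([ 2.822, -2.45 ,  5.571]), 'torque': array([-0.397, -0.62 ,  0.845]), 'gripper_force': np.float64(63.715), 'width': np.float64(13.105)}
```

Request:
play_rows(
  deltas=[0, 0, 0, 0, 0, 0.05, 0, 0, 0, 0, 0, 0, 0.05, 0],
)

```text
clock: 7.75
eef_pos: [489.1, 101.9, 91.1]
tool_rot: [3.139, -0.003, 0.284]
force: [3.3, -2.7, 6.8]
width: 13.5
gripper_force: 84.8
```

```bash
python3 - <<'E'
from h import *
s=read_state();print({k:np.round(s[k],3) for k in("tool_rot","torque","force")})
E
```

```text
{'tool_rot': array([ 3.139e+00, -3.000e-03,  2.840e-01]), 'torque': array([-0.492, -0.665,  2.027]), 'force': array([ 3.307, -2.719,  6.821])}
```

The knob is at its stop: 2 N·m and no further turn. I'll release, rise and look at the cap.

Request:
play_rows(
  deltas=[0, 0, 0, 0, 0, -0.06, 0, 0, 0, 0, 0, 0, -0.06, 0.5, 0, 0, 0, 0, 0, -0.06, 0.5, 0, 0, -30, 0, 0, -0.06, 0.5, 0, 0, -80, 0, 0, -0.1, 0.7, 0, 0, -90, 0, 0, -0.2, 0.9, 0, 0, -90, 0, 0, -0.36, 1, 0, 0, -90, 0, 0, -0.36, 1],
)

```text
clock: 8.75
eef_pos: [486.6, 102.6, 180.2]
tool_rot: [-3.14, 0.0, 0.635]
force: [0.2, 0.3, 1.1]
width: 85.6
gripper_force: 0.0
```

```bash
python3 - <<'E'
from h import *
s=read_state();print({k:np.round(s[k],3) for k in("eef_pos","tool_rot","torque","force","width")})
t=get_image("top");d=get_image("side")
g=lambda x:np.clip(255*(x/255.)**.6,0,255).astype('u1')[:,:,::-1]
cv2.imwrite("pics/c1.png",np.hstack([cv2.resize(g(t[185:265,210:310]),(400,320),interpolation=2),cv2.resize(g(d[150:250,195:295]),(400,400),interpolation=2)[40:360]]))
E
```

```text
{'eef_pos': array([486.61 , 102.616, 180.17 ]), 'tool_rot': array([-3.14 ,  0.   ,  0.635]), 'torque': array([0.011, 0.001, 0.007]), 'force': array([0.232, 0.334, 1.09 ]), 'width': np.float64(85.572)}
```

View pics/c1.png

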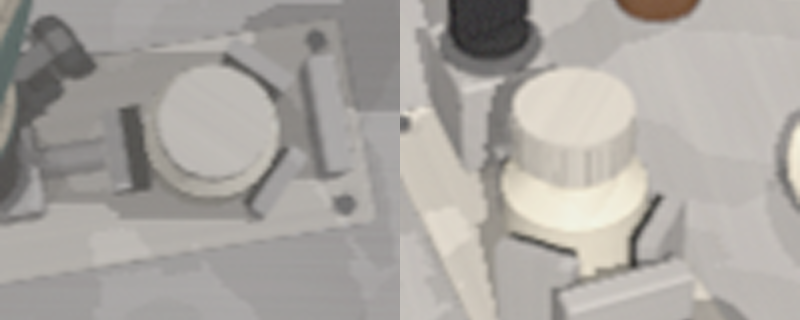

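The jar is now seated in the V. The cap top is at crop (218,121) in the top view and (574,107) in the side view, and the bar has turned across the tower.

```bash
python3 - <<'E'
from h import *
a=(210+217.5/4-.4,185+121/4-.4);b=(195+174/4-.4,150+147/4-.4)
print(a,b,onz("top",a,123),onz("side",b,123),tri(a,b))
x,y=((onz("top",a,123)+onz("side",b,123))/2)[:2]
go(x,y,180,.635);go(x,y,98,.635)
E
```

```text
(263.975, 214.85) (238.1, 186.35) [509.2 -24.1 123. ] [510.5 -23.8 123. ] (array([509.8, -24.2, 123.2]), np.float64(1.2))
d [-5.610e+01  1.154e+02 -1.000e-01] rot [-0.001  0.001 -0.002] rows>= 2.0533019046169647 q7 -0.62
d [-56.  115.5  81.9] rot [-0.001  0.001 -0.002] rows>= 2.4360009059543977 q7 -0.62
```

Request:
play_rows(
  deltas=[-19, 38, 0, 0, 0, 0, 1, -38, 77, 0, 0, 0, 0, 1, -56, 115.5, 0, 0, 0, 0, 1, -56, 115.5, 0, 0, 0, 0, 1, -56, 115.5, 40, 0, 0, 0, 1, -56, 115.5, 70, 0, 0, 0, 1, -56, 115.5, 84, 0, 0, 0, 1, -56, 115.5, 84, 0, 0, 0, 1],
)

```text
clock: 9.85
eef_pos: [510.4, -23.4, 95.6]
tool_rot: [-3.14, 0.002, 0.637]
force: [-0.5, 0.1, 0.0]
width: 85.4
gripper_force: 0.0
```

```bash
python3 - <<'E'
from h import *
s=read_state();print({k:np.round(s[k],3) for k in("eef_pos","tool_rot","torque","force","width")})
E
```

```text
{'eef_pos': array([510.427, -23.363,  95.602]), 'tool_rot': array([-3.14e+00,  2.00e-03,  6.37e-01]), 'torque': array([-0.013, -0.024, -0.057]), 'force': array([-0.457,  0.109,  0.028]), 'width': np.float64(85.388)}
```

Request:
play_rows(
  deltas=[0, 0, 0, 0, 0, 0, 0, 0, 0, 0, 0, 0, 0, 0, 0, 0, 0, 0, 0, 0, 0, 0, 0, 0, 0, 0, 0, 0],
)

```text
clock: 10.35
eef_pos: [511.1, -22.8, 97.6]
tool_rot: [-3.14, -0.002, 0.637]
force: [-1.7, 1.7, 6.4]
width: 56.4
gripper_force: 62.1
```

```bash
python3 - <<'E'
from h import *
s=read_state();print({k:np.round(s[k],3) for k in("eef_pos","tool_rot","torque","force","width","gripper_force","qpos")})
E
```

```text
{'eef_pos': array([511.148, -22.773,  97.628]), 'tool_rot': array([-3.14e+00, -2.00e-03,  6.37e-01]), 'torque': array([ 0.585,  0.521, -0.144]), 'force': array([-1.672,  1.68 ,  6.383]), 'width': np.float64(56.356), 'gripper_force': np.float64(62.093), 'qpos': array([-0.372,  0.712,  0.562,  2.03 , -0.681,  0.59 , -0.27 ])}
```

Cap gripped. Now the anticlockwise turn.

Request:
play_rows(
  deltas=[0, 0, 0, 0, 0, -0.1, 0, 0, 0, 0, 0, 0, -0.2, 0, 0, 0, 0, 0, 0, -0.3, 0, 0, 0, 0, 0, 0, -0.4, 0, 0, 0, 0, 0, 0, -0.5, 0, 0, 0, 0, 0, 0, -0.6, 0, 0, 0, 0, 0, 0, -0.68, 0, 0, 0, 0, 0, 0, -0.7, 0],
)

```text
clock: 11.35
eef_pos: [512.0, -23.4, 97.7]
tool_rot: [3.139, -0.002, 1.336]
force: [-0.1, 2.0, 7.1]
width: 56.8
gripper_force: 63.1
```

```bash
python3 - <<'E'
from h import *
s=read_state();print({k:np.round(s[k],3) for k in("eef_pos","tool_rot","torque","force","width")})
E
```

```text
{'eef_pos': array([511.989, -23.393,  97.687]), 'tool_rot': array([ 3.139e+00, -2.000e-03,  1.336e+00]), 'torque': array([ 0.471,  0.205, -0.247]), 'force': array([-0.116,  1.979,  7.134]), 'width': np.float64(56.756)}
```

Request:
play_rows(
  deltas=[0, 0, 0, 0, 0, -0.1, 0, 0, 0, 0, 0, 0, -0.2, 0, 0, 0, 0, 0, 0, -0.2, 0],
)

```text
clock: 11.72
eef_pos: [512.0, -23.3, 98.2]
tool_rot: [3.139, -0.001, 1.538]
force: [-2.3, 2.5, 13.5]
width: 56.8
gripper_force: 63.7
```

```bash
python3 - <<'E'
from h import *
s=read_state();print({k:np.round(s[k],3) for k in("eef_pos","tool_rot","torque","force","width")})
E
```

```text
{'eef_pos': array([512.017, -23.335,  98.214]), 'tool_rot': array([ 3.139e+00, -1.000e-03,  1.538e+00]), 'torque': array([0.515, 0.623, 0.075]), 'force': array([-2.305,  2.522, 13.472]), 'width': np.float64(56.802)}
```

The upward force jumped by about 6 N and the turning moment vanished, so the thread has let go. I'll turn a bit more for margin, then lift gently.

Request:
play_rows(
  deltas=[0, 0, 0, 0, 0, -0.08, 0, 0, 0, 0, 0, 0, -0.15, 0, 0, 0, -1, 0, 0, -0.15, 0, 0, 0, -3, 0, 0, -0.15, 0, 0, 0, -5, 0, 0, -0.15, 0],
)

```text
clock: 12.35
eef_pos: [511.2, -23.9, 101.6]
tool_rot: [3.141, 0.0, 1.686]
force: [-1.2, 1.1, -1.1]
width: 56.7
gripper_force: 63.7
```

```bash
python3 - <<'E'
from h import *
s=read_state();print({k:np.round(s[k],3) for k in("eef_pos","tool_rot","torque","force","width")})
E
```

```text
{'eef_pos': array([511.152, -23.927, 101.61 ]), 'tool_rot': array([3.141, 0.   , 1.686]), 'torque': array([ 0.136, -0.019,  0.021]), 'force': array([-1.193,  1.066, -1.102]), 'width': np.float64(56.749)}
```

Request:
play_rows(
  deltas=[0, 0, -8, 0, 0, 0, 0, 0, 0, -16, 0, 0, 0, 0, 0, 0, -24, 0, 0, 0, 0, 0, 0, -31, 0, 0, 0, 0, 0, 0, -37, 0, 0, 0, 0, 0, 0, -37, 0, 0, 0, 0, 0, 0, -37, 0, 0, 0, 0, 0, 0, -37, 0, 0, 0, 0],
)

```text
clock: 13.35
eef_pos: [510.8, -23.9, 138.0]
tool_rot: [-3.141, -0.0, 1.687]
force: [-0.7, -0.5, -0.5]
width: 56.5
gripper_force: 63.8
```

```bash
python3 - <<'E'
from h import *
s=read_state();print({k:np.round(s[k],3) for k in("eef_pos","tool_rot","torque","force","width","qd")})
d=get_image("side")
g=lambda x:np.clip(255*(x/255.)**.6,0,255).astype('u1')[:,:,::-1]
cv2.imwrite("pics/e1.png",cv2.resize(g(d[110:250,170:310]),(560,560),interpolation=2))
print(proj("side",[[511,-24,118],[511,-24,138],[511,-24,164]]))
E
```

```text
{'eef_pos': array([510.826, -23.903, 138.026]), 'tool_rot': array([-3.141, -0.   ,  1.687]), 'torque': array([-0.017, -0.082, -0.027]), 'force': array([-0.656, -0.45 , -0.495]), 'width': np.float64(56.496), 'qd': array([ 0.002, -0.   ,  0.001,  0.   , -0.002, -0.   ,  0.   ])}
[[238.39868158 188.38356403]
 [238.3795021  180.22451905]
 [238.3564055  169.26378514]]
```

View pics/e1.png

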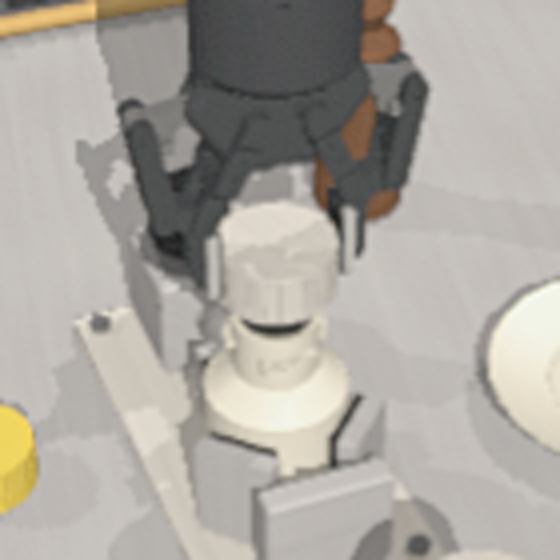

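The cap is off and level, with its top at crop (278,237), which is z ≈ 164. Its skirt edge is about 20 mm above the rim, and the open neck with its thread ledges shows below at (278,345). The jar is still clamped upright, so I'm handing in.

```bash
python3 -c "from cell import *;print(finish_job())"
```

```text
the job is handed in; nothing more can be done
None
```

The job is handed in: the knob is clamped at its stop, and the cap is unscrewed and held still and level about 2 cm above the open jar (about 13.5 s on the robot's clock).

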